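# Run a clamped link plate out to its scribed line and hold it

## Task

The bore in the boss of the link plate has to be deburred from below. Swing the toggle clamp on the fixture fully open, then slide the plate out boss end first, flat on the rest block and straight along the two locating pins, until the line scribed across it is flush with the edge of the rest block on the boss side. The boss outweighs the tail there, so do not let go: finish still gripping the plate and holding it level so that it cannot tip, and leave the other things on the cart alone.

Things in the scene. Friction and masses are not known exactly. Their poses are not given: they have to be found in the camera images.
- fixture: toggle-clamp fixture, fixed to the cart: a drilled base plate 110 x 170 x 12 mm with a rest block (50 mm square, its top 32 mm above the cart, centred 45 mm along +y) and a toggle clamp at the -y end, nearer the robot. Origin: centre of the base's underside; z up, +y from the clamp to the rest block, +x the way the plate is slid out. Two steel locating pins (6 mm thick, 7 mm tall) stand on the rest block at x = -18 and +18, y = 23 mm; the plate lies on their +y side
- fixture_lever (a joint): angle of the clamp lever about a level hinge parallel to the fixture's x, 0 to 1.05 rad. About 0.16: the bar's spindle foot presses on the plate (about 10 N). It grows as the upright handle swings towards the fixture's -y and the bar lifts; 1.05 is fully open. Over-centre: it pulls shut below 0.6 rad (at most some 8 N at the handle) and swings open by itself and stays open above 0.6
- lever_hinge (a point): point on the lever's hinge line, midway across the clamp, 43 mm above the cart; axes as the fixture's
- lever_grip (a point): point inside the upright handle (a round grip 16 mm thick, 65 mm long), 18 mm below its top end, 91 mm from the hinge line; with the clamp shut it is about 130 mm above the cart and its +y side is free there, as the bar and its spindle reach only 85 mm above the cart
- rest_edge (a point): middle of the rest block's top edge on the boss side (the fixture's +x side), 25 mm from the block's middle, 32 mm above the cart; axes as the fixture's: the edge runs along y
- link_plate: loose aluminium link plate, about 0.32 kg: a flat bar 40 mm wide and 10 mm thick with a round bored boss (56 mm across, 22 mm tall, 25 mm bore) at its front end. Origin: on the flat underside, below the scribed line, mid-width; +x to the boss, z up. The tail ends at x = -110 mm, the boss is centred at x = +102 mm, the front is at +130 mm; the plate's balance point is about x = +36 mm, so it tips over the edge once that point is past it
- scribed_line (a point): middle of the dark line scribed square across the plate's top face (10 mm above the underside), 110 mm from the tail end
- tail_grip (a point): point in the middle of the tail, half the thickness up, 25 mm from the tail end: free on both sides for fingers, with 20 mm or more below the plate's underside
- oiler: squeeze oiler bottle with a pointed nozzle, 57 mm across, 151 mm tall, standing at the far right; bystander, origin under its middle
- calipers: digital calipers lying at the left edge, 230 mm long; bystander, origin under the middle
- brush: acid brush with a wooden handle lying on the right, 156 mm long; bystander, origin under the middle
- tbolt: dark T-slot bolt with nut lying at the near right, 66 mm long; bystander, origin under the middle

How it is judged (in metres and radians):
On the way, in this order (a step that is already met when the one before it is completed fails the run):
1. the toggle clamp is swung open (lever past 0.85 rad) (value of joint fixture_lever above 0.85 rad), for 0.2 s.
2. the plate is slid out until its scribed line is at the rest block's edge, gripped and flat (x of link_plate in the frame of rest_edge between -0.004 and 0.004 m and z of link_plate in the frame of rest_edge between -0.003 and 0.004 m and angle between link_plate's own z axis and vertical below 0.05 rad and contact force between the fingers and link_plate above 2 N), for 0.2 s.
At the end, for the whole second after the job is handed in: Clamp open past 0.85 rad; plate gripped by the fingers (over 2 N) and still; scribed line within 4 mm of the block's boss-side edge; underside within 4 mm of the block's top, tilt under 0.05 rad; within 0.07 rad of the fixture's x and about 6 mm of its track along the pins (all of step 2 and value of joint fixture_lever above 0.85 rad and y of link_plate in the frame of rest_edge between -0.006 and 0.007 m and angle between the x axis of link_plate and the x axis of fixture, either way round below 0.07 rad and linear speed of link_plate below 0.01 m/s and angular speed of link_plate below 0.1 rad/s); the arm keeps its last pose, push and grip.
It fails at once if the plate tips or is lifted off the rest block (tilt over 0.2 rad, or 15 mm up) (angle between link_plate's own z axis and vertical above 0.2 rad or z of link_plate in the frame of rest_edge above 0.015 m).
It fails at once if the oiler is disturbed (moved over 20 mm) (distance of oiler from where it was at the start of the episode above 0.02 m).
It fails at once if the calipers is disturbed (moved over 20 mm) (distance of calipers from where it was at the start of the episode above 0.02 m).
It fails at once if the brush is disturbed (moved over 20 mm) (distance of brush from where it was at the start of the episode above 0.02 m).
It fails at once if the tbolt is disturbed (moved over 20 mm) (distance of tbolt from where it was at the start of the episode above 0.02 m).
It also fails if it takes over 45 s, if anything falls off the work surface, if the arm or the gripper's body presses on something with over 40 N, if the wrist force passes 120 N, or if a joint passes its speed limit or range.

## Robot

A 6-joint arm with a two-finger parallel gripper is mounted at the origin on a cart in front of the work surface, level with it; the furniture and walls round the work are solid. World frame = base frame: x ahead of the robot, y to its left, z up, the work surface at z = 0. Lengths are in m, angles in degrees, forces in N, time in s.
With the tool pointing down it reaches from about 0.35 to 0.875 m from the base axis. Payload 4.2 kg.
Tool frame: the origin (TCP) lies between the finger pads; the fingertips stand 25 mm ahead of it and the grasp point (between the pads) lies 6 mm ahead of it (r.tips_ahead is the distance from the TCP to the fingertips, in m); z points along the fingers, y is the direction in which the jaws open and shut (so a half turn about z gives the same grasp; the last joint's range is limited). The gripper opens to 87 mm and grips with 3 to 60 N. Pads are 19 mm wide; open, the fingers measure 117 mm over their backs; the gripper's body (75 mm by 190 mm) begins 51 mm behind the grasp point.
Start: joints at [-51.933, 22.042, 0.453, 0, -68.411, -14.817], TCP at [0.247, -0.574, 0.248] pointing down, gripper open.
Joint ranges: [-179.83, 179.83], [-69.29, 118.12], [-61.27, 80.66], [-181.25, 117.63], [-171.15, -9.14], [-177.46, 177.46]. Speed limits (degrees/s): [159.86, 159.86, 180, 180, 180, 180].

## Interface

Orientations are given as a 3x3 rotation matrix whose columns are the frame's x, y, z axes.
In Python, from station import r, vision, finish_job gives the robot as it stands.
- The arm moves only by the shell command python3 -m jog 'ROWS'. ROWS is a JSON object of lists of equal length, an entry for each row: "rot": the turn, a rotation vector about the world's x, y, z in degrees, a list of three; "delta_pos": the shift along the world's x, y, z in mm, a list of three; "grip": the opening in per cent of the stroke, from 0 (shut) to 100 (fully open). A call has 1 to 10 rows; each row shifts and turns the commanded pose from where the row before left it; what a row does not reach is not made up. A row lasts 1/12 s, in which the tool goes at most 41.7 mm and 7.16 degrees, less where a joint would pass 70% of its speed; a pose out of reach is approached as far as the arm can. A call with a gripper value outside its range is refused whole. The fingers move at their own pace and stop on an object; the grip force is fixed at half the most. Time passes only in rows, so rows that do not move let the fingers close. It gives the time, the measured TCP pose, the force and the opening at its end, in the units of the state.
- r.sense(): the state, without advancing time (a new reading comes with each control period).
- vision.capture(name): name is "scene" or "side" or "wrist"; returns a dict with "frame" (480x640x3 uint8, red, green, blue), "K" (3x3 intrinsics, pixels), "k1" (the pictures are not rectified: a ray, as slopes to the right and down, at radius r is drawn at 1 + k1 r^2 times it, then the intrinsics apply), "xyz" and "orientation" of the camera in the world. Camera axes: x right, y up, looking along -z (the intrinsics and any distortion apply to the point x, -y, -z); pixel columns grow to the right and rows downward; lengths in m; the calibration is good to about 2 mm. A picture is of the moment at which its call begins. There is no depth.
- finish_job(): hands the job in, once; it reports no verdict.
The state is a dict: "time_s": time; "joints": joint angles; "joint_velocities": joint speeds; "effort": joint torques, N m; "tcp_pos": TCP position; "ee_rot": TCP orientation; "wrist_force": force on the tool from outside, world axes, zero at the start; "moment": the same for the moment, N m; "gripper_width": opening from 0.0 (shut) to 1.0 (fully open).
Only numpy, scipy, OpenCV 4.12 (cv2) and the standard library are available. Lean on these libraries where they do the work, as an engineer would, in place of code of your own. Each camera call takes 0.05 s, during which the arm holds its last target. There are 200 camera calls.

## Working session

There is one attempt and no reset: what is moved stays moved. The work goes in short steps, Python scripts to look and compute and a shell command to move; the robot and the scene stay as the last step left them, time stands still between calls to the robot, and variables do not carry over. Pictures are saved under pics/ and viewed, about 8 in all and at most 12, crops included, and the job is handed in when it is done.

```bash
mkdir -p pics; ls; python3 - <<'E'
from station import r, vision
import cv2,json,numpy as np
for n in ("scene","side"):
    c=vision.capture(n); cv2.imwrite(f"pics/{n}0.png",c["frame"][:,:,::-1]); print(n,c["K"],c["k1"],c["xyz"],c["orientation"])
print(r.sense(), r.tips_ahead)
E
```

```text
pics
scene [[623.90763257   0.         318.05444744]
 [  0.         623.90763257 240.89389072]
 [  0.           0.           1.        ]] -0.1373353708621991 [-0.16810509  0.5877786   0.90353701] [[-0.6667055   0.47109677 -0.57755658]
 [-0.7451414  -0.43832722  0.50262664]
 [-0.01637299  0.76546527  0.64326888]]
side [[469.17198332   0.         327.42919875]
 [  0.         469.17198332 240.60695403]
 [  0.           0.           1.        ]] -0.027652758662561994 [0.20163454 0.70652831 0.65358327] [[-0.90632212  0.25057118 -0.34028562]
 [-0.42235635 -0.51047329  0.74902078]
 [ 0.0139763   0.82257589  0.56848356]]
{'time_s': 0.1, 'joints': array([-5.19332789e+01,  2.20858864e+01,  3.89414330e-01, -2.36103036e-02,
       -6.84118768e+01, -1.48159643e+01]), 'joint_velocities': array([-0.11235901, -0.15556936,  0.25104972,  0.02537001, -0.00038601,
        0.03016657]), 'effort': array([-1.93551808e-03, -3.91688883e+01,  1.87933213e+01,  4.23204884e+00,
        1.34286174e-02, -9.58354804e-05]), 'tcp_pos': array([ 0.2465418 , -0.57379997,  0.24659065]), 'ee_rot': array([[-9.18845931e-01, -3.94615520e-01, -8.64290531e-04],
       [-3.94616450e-01,  9.18844318e-01,  1.72503779e-03],
       [ 1.13421760e-04,  1.92610721e-03, -9.99998139e-01]]), 'wrist_force': array([ 0.15238679, -0.47157226,  0.21036128]), 'moment': array([ 0.02101764,  0.04249636, -0.01745764]), 'gripper_width': 1.000195659455579} 0.025
```

View pics/scene0.png

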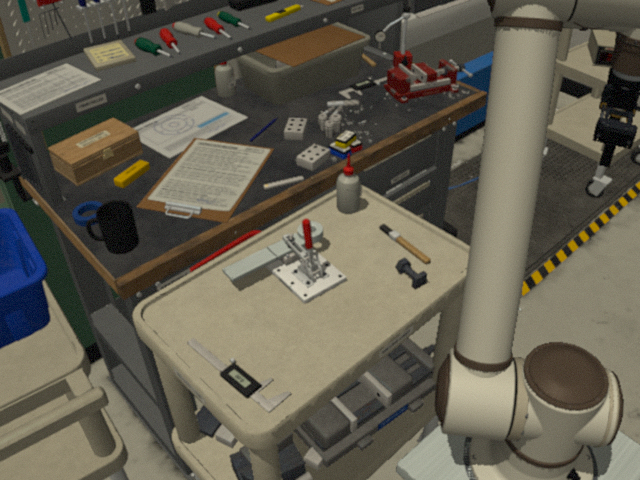

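View pics/side0.png

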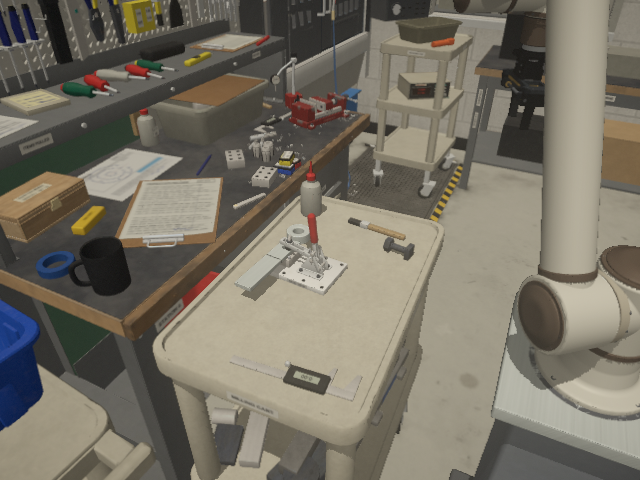

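Both views show the fixture near (310,275) in scene and (313,268) in side. The handle is red and upright. The plate's tail points left at (228,270), its boss is at (310,232), and the oiler stands beyond the boss. I'll zoom in for the measurements.

```bash
cat > h.py <<'E'
import numpy as np, cv2
from station import r, vision
def ray(c,uv):
    k=c["k1"]; K=c["K"]
    p=cv2.undistortPoints(np.array([[uv]],float),K,np.array([k,0,0,0.]))[0,0]
    d=np.array(c["orientation"])@np.array([p[0],-p[1],-1]); return np.array(c["xyz"]),d/np.linalg.norm(d)
def onz(c,uv,z):
    o,d=ray(c,uv); return o+d*(z-o[2])/d[2]
def tri(c1,u1,c2,u2):
    A=np.zeros((3,3));b=np.zeros(3);R=[ray(c1,u1),ray(c2,u2)]
    for o,d in R:
        P=np.eye(3)-np.outer(d,d);A+=P;b+=P@o
    p=np.linalg.solve(A,b); return p,[np.linalg.norm((np.eye(3)-np.outer(d,d))@(p-o)) for o,d in R]
def proj(c,p):
    q=np.array(c["orientation"]).T@(np.array(p)-c["xyz"]); s=np.array([q[0],-q[1]])/-q[2]
    s=s*(1+c["k1"]*(s@s)); return s*c["K"][0,0]+c["K"][:2,2]
E
python3 - <<'E'
from h import *
a=cv2.imread("pics/scene0.png")[205:310,210:360]; b=cv2.imread("pics/side0.png")[205:310,225:375]
cv2.imwrite("pics/zoom0.png",np.vstack([cv2.resize(x,(800,560),interpolation=cv2.INTER_CUBIC)[:, :] for x in (a,b)])[:1120])
im=[cv2.resize(x,(571,400),interpolation=cv2.INTER_CUBIC)[:300*2] for x in (a,b)]
cv2.imwrite("pics/zs.png",cv2.resize(a,(800,560),interpolation=cv2.INTER_CUBIC));cv2.imwrite("pics/zd.png",cv2.resize(b,(800,560),interpolation=cv2.INTER_CUBIC))
E
```

```text
(no output)
```

View pics/zs.png

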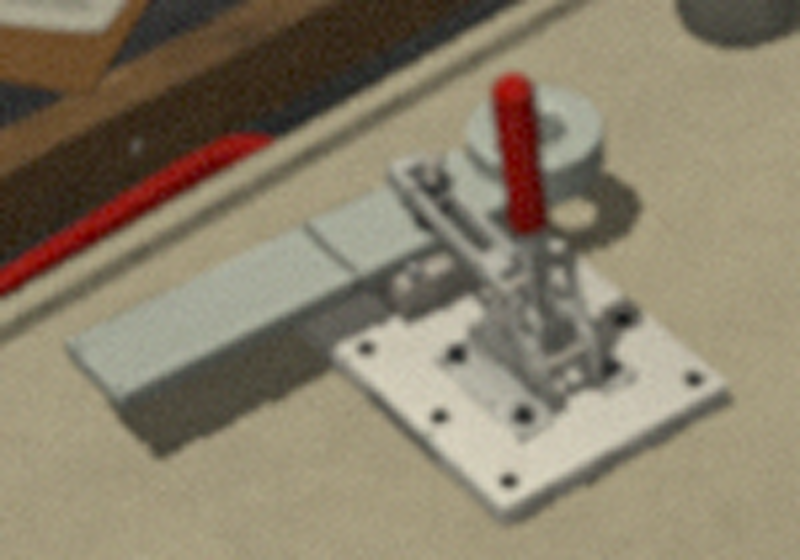

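View pics/zd.png

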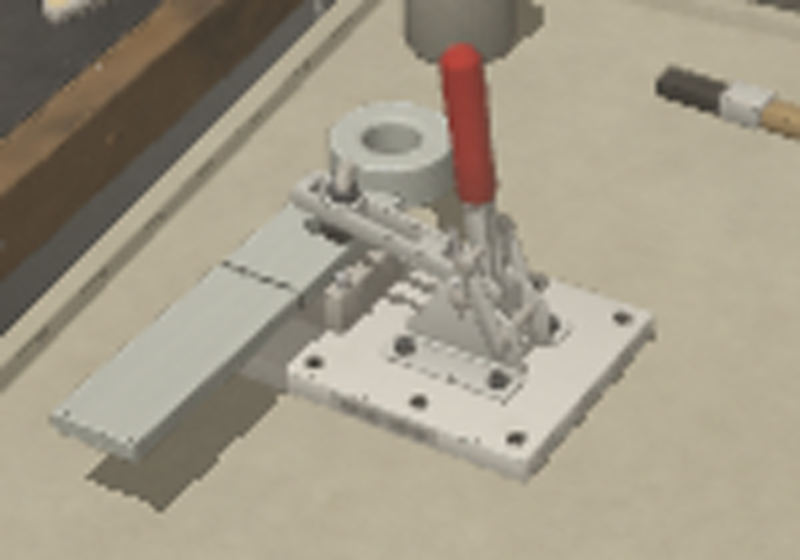

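```bash
python3 - <<'E'
from h import *
np.set_printoptions(precision=4,suppress=True)
s,d=vision.capture("scene"),vision.capture("side")
S=lambda u,v:(210+u/5.333-.4,205+v/5.333-.4)
D=lambda u,v:(225+u/5.333-.4,205+v/5.333-.4)
P=dict(tailL=((68,345),(52,418),.042),tailR=((120,402),(132,456),.042),lineL=((305,225),(222,262),.042),lineR=((358,272),(300,292),.042),
bore=((546,127),(392,139),.054),boss=((536,133),(391,145),.054),hTop=((513,85),(462,55),.148),hBot=((528,228),(481,200),.08),
baseN=((503,512),(526,470),.012),baseR=((730,393),(655,320),.012),baseL=((335,350),(290,368),.012),oil=((737,20),(460,40),.02))
for k,(a,b,z) in P.items():
    p,e=tri(s,S(*a),d,D(*b)); print(k,p,e[0].round(4),onz(s,S(*a),z)[:2],onz(d,D(*b),z)[:2])
E
```

```text
tailL [0.6762 0.1162 0.0376] 0.0002 [0.6717 0.1187] [0.673  0.1202]
tailR [0.6391 0.1185 0.0346] 0.0 [0.6321 0.1226] [0.6339 0.1256]
lineL [0.666  0.0071 0.0423] 0.0008 [0.6653 0.0076] [0.6671 0.006 ]
lineR [0.6277 0.0106 0.0429] 0.0002 [0.6287 0.0099] [0.6281 0.0098]
bore [ 0.6454 -0.1032  0.0437] 0.0006 [ 0.635  -0.0944] [ 0.6386 -0.0902]
boss [ 0.6413 -0.0943  0.0474] 0.0002 [ 0.6348 -0.0889] [ 0.6368 -0.0859]
hTop [ 0.5709 -0.0245  0.1507] 0.0005 [ 0.5728 -0.0263] [ 0.5735 -0.0292]
hBot [ 0.5619 -0.022   0.088 ] 0.0001 [ 0.5692 -0.0281] [ 0.5669 -0.0322]
baseN [0.5147 0.0344 0.0097] 0.0004 [0.5134 0.0355] [0.5132 0.0373]
baseR [ 0.5056 -0.0745  0.0094] 0.0011 [ 0.5024 -0.0716] [ 0.5055 -0.0728]
baseL [0.6232 0.0281 0.0165] 0.0008 [0.6263 0.0258] [0.6271 0.0224]
oil [ 0.6859 -0.2516  0.0018] 0.002 [ 0.6661 -0.2328] [ 0.6747 -0.2275]
```

Tail to boss measures 211 mm against 212 given, and the base is 109 mm wide against 110, so the measurements hold. The fixture's x axis is about (-0.08,-0.997) and the line has about 62 mm to travel. Next I'll go above the handle, then check the height of the bench edge.

```bash
python3 - <<'E'
from h import *
np.set_printoptions(precision=3,suppress=True)
s,d=vision.capture("scene"),vision.capture("side")
for a,b in (((118,277),(128,322)),((487,95),(370,118)),((347,170),(311,165))): print(tri(s,a,d,b))
E
python3 -m jog '{"delta_pos":[[20,30,0],[20,30,0],[20,30,0],[20,30,0],[20,30,0],[20,30,0],[20,30,0],[20,30,0],[20,30,0],[20,30,0]],"rot":[[0,0,-2.8],[0,0,-2.8],[0,0,-2.8],[0,0,-2.8],[0,0,-2.8],[0,0,-2.8],[0,0,-2.8],[0,0,-2.8],[0,0,-2.8],[0,0,-2.8]],"grip":[100,100,100,100,100,100,100,100,100,100]}'
python3 -m jog '{"delta_pos":[[20,30,0],[20,30,0],[20,30,0],[20,30,0],[20,30,0],[20,30,0],[20,30,0],[18,32,0],[0,0,0],[0,0,0]],"rot":[[0,0,0],[0,0,0],[0,0,0],[0,0,0],[0,0,0],[0,0,0],[0,0,0],[0,0,0],[0,0,0],[0,0,0]],"grip":[100,100,100,100,100,100,100,100,100,100]}'
python3 - <<'E'
from h import *
c=vision.capture("wrist"); cv2.imwrite("pics/w1.png",c["frame"][:,:,::-1]); print(c["K"],c["k1"],c["xyz"],c["orientation"],r.sense()["tcp_pos"],r.sense()["ee_rot"])
E
```

```text
(array([0.788, 0.296, 0.046]), [np.float64(0.005292204877123496), np.float64(0.005292204877123472)])
(array([ 0.78 , -0.937,  0.028]), [np.float64(0.0023768801105532333), np.float64(0.0023768801105534176)])
(array([ 0.662, -0.218,  0.15 ]), [np.float64(0.011920301176895048), np.float64(0.01192030117689492)])
time_s: 1.13
tcp_pos: [0.4474, -0.2725, 0.2478]
ee_rot: [[-0.996, 0.085, 0.001], [0.085, 0.996, -0.0], [-0.001, -0.0, -1.0]]
wrist_force: [0.8, -0.5, -0.4]
gripper_width: 1.0
time_s: 1.97
tcp_pos: [0.6053, -0.0304, 0.2469]
ee_rot: [[-0.997, 0.08, -0.001], [0.08, 0.997, -0.0], [0.001, -0.0, -1.0]]
wrist_force: [-0.1, -0.6, 0.4]
gripper_width: 1.003
[[361.76247715   0.         319.11658603]
 [  0.         361.76247715 237.10637954]
 [  0.           0.           1.        ]] 0.008446848537803956 [ 0.52790499 -0.02424947  0.38432209] [[ 7.96396111e-02 -9.56015607e-01 -2.82297167e-01]
 [ 9.96823719e-01  7.63585282e-02  2.26240622e-02]
 [-7.31603748e-05 -2.83202284e-01  9.59060197e-01]] [ 0.60465623 -0.03161288  0.24707912] [[-9.96669305e-01  8.15421968e-02 -1.08035462e-03]
 [ 8.15424051e-02  9.96669862e-01 -1.50143147e-04]
 [ 1.06451389e-03 -2.37737780e-04 -9.99999405e-01]]
```

View pics/w1.png

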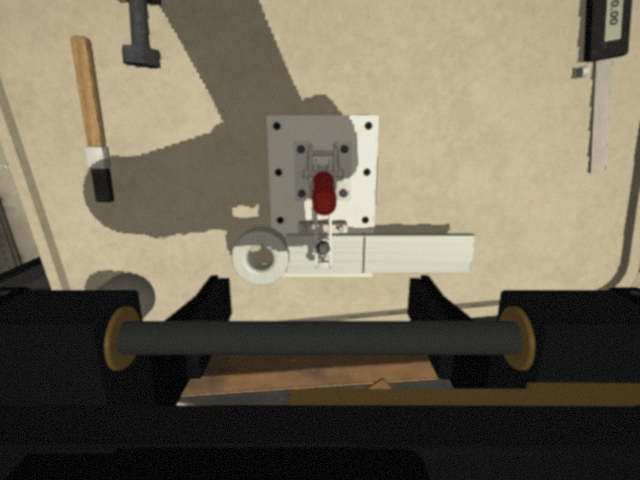

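Wrist view: the handle is red at (323,192), the line runs from (365,235) to (365,272), the tail end is at x=473, and the base's near corners are (267,116) and (379,115). The bench is at x≥0.78, clear of the gripper. Next I measure and descend.

```bash
python3 - <<'E'
from h import *
np.set_printoptions(precision=4,suppress=True)
c=vision.capture("wrist")
for n,u,z in (("baseN-",(379,115),.012),("baseN+",(267,116),.012),("lineNear",(365,235.5),.042),("lineFar",(365,272),.042),("tailN",(473,234.5),.042),("tailF",(472,272),.042),("bossL",(232,256),.054),("bossR",(288,256),.054),("hTop",(323,180),.148),("holeNR",(369,126),.012),("holeNL",(277,126),.012),("holeFR",(365,220),.012),("holeFL",(280,220),.012)): print(n,onz(c,u,z))
E
python3 -m jog '{"delta_pos":[[0,4,-20],[0,0,-20],[0,0,-20],[0,0,-20],[0,0,-20],[0,0,-18],[0,0,0],[0,0,0],[0,0,0]],"rot":[[0,0,0],[0,0,0],[0,0,0],[0,0,0],[0,0,0],[0,0,0],[0,0,0],[0,0,0],[0,0,0]],"grip":[0,0,0,0,0,0,0,0,0]}'
```

```text
baseN- [0.5179 0.034  0.012 ]
baseN+ [ 0.5099 -0.075   0.012 ]
lineNear [0.6301 0.0117 0.042 ]
lineFar [0.6687 0.0099 0.042 ]
tailN [0.6377 0.1175 0.042 ]
tailF [0.6774 0.118  0.042 ]
bossL [ 0.6367 -0.1188  0.054 ]
bossR [ 0.6411 -0.0648  0.054 ]
hTop [ 0.5584 -0.0253  0.148 ]
holeNR [0.5273 0.0239 0.012 ]
holeNL [ 0.52   -0.0663  0.012 ]
holeFR [0.622  0.0157 0.012 ]
holeFL [ 0.6147 -0.074   0.012 ]
time_s: 2.82
tcp_pos: [0.6053, -0.029, 0.131]
ee_rot: [[-0.997, 0.083, 0.002], [0.083, 0.997, -0.0], [-0.002, 0.0, -1.0]]
wrist_force: [-0.3, 0.1, 0.5]
gripper_width: 0.403
```

Base bolt-hole spacing and the plate direction agree with the first fix. Pushing the handle now.

```bash
python3 -m jog '{"delta_pos":[[0,2,0],[0,0,0],[0,0,0],[-5,0,0],[-5,0,0],[-6,1,0],[-6,1,0],[-8,1,0],[-8,1,0],[-8,0,0]],"rot":[[0,0,0],[0,0,0],[0,0,0],[0,0,0],[0,0,0],[0,0,0],[0,0,0],[0,0,0],[0,0,0],[0,0,0]],"grip":[0,0,0,0,0,0,0,0,0,0]}'
python3 -m jog '{"delta_pos":[[-8,1,0],[-8,1,0],[-8,0,0],[-8,1,0],[-8,1,0],[-8,0,0],[-4,0,0],[0,0,0],[0,0,0]],"rot":[[0,0,0],[0,0,0],[0,0,0],[0,0,0],[0,0,0],[0,0,0],[0,0,0],[0,0,0],[0,0,0]],"grip":[0,0,0,0,0,0,0,0,0]}'
```

```text
time_s: 3.65
tcp_pos: [0.5624, -0.0222, 0.1309]
ee_rot: [[-0.997, 0.081, 0.011], [0.081, 0.997, 0.0], [-0.011, 0.001, -1.0]]
wrist_force: [7.8, -1.3, -2.4]
gripper_width: 0.01
time_s: 4.4
tcp_pos: [0.5147, -0.0169, 0.1339]
ee_rot: [[-0.997, 0.079, 0.021], [0.079, 0.997, 0.002], [-0.021, 0.003, -1.0]]
wrist_force: [11.2, -2.5, 4.3]
gripper_width: 0.008
```

```bash
python3 - <<'E'
from h import *
c=vision.capture("side"); cv2.imwrite("pics/s2.png",cv2.resize(c["frame"][190:310,210:370,::-1],(800,600),interpolation=cv2.INTER_CUBIC))
E
```

```text
(no output)
```

View pics/s2.png

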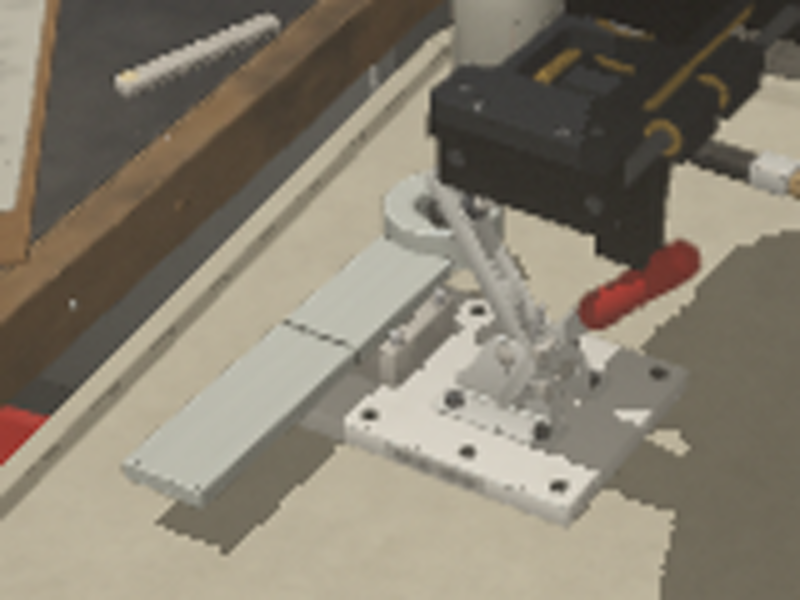

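The lever is fully open: the bar is raised and the handle lies over at (640,285) in the crop. The plate hasn't moved. I'll back off, rise, and turn for the tail grasp.

```bash
python3 -m jog '{"delta_pos":[[8,0,0],[4,0,0],[0,0,25],[0,0,25],[0,0,30],[0,0,25],[0,0,0]],"rot":[[0,0,0],[0,0,0],[0,0,0],[0,0,0],[0,0,0],[0,0,0],[0,0,0]],"grip":[0,0,0,0,0,0,0]}'
python3 -c "
from station import r
print(r.sense()['joints'].round(1))"
```

```text
time_s: 5.03
tcp_pos: [0.5203, -0.018, 0.2393]
ee_rot: [[-0.997, 0.082, 0.008], [0.082, 0.997, 0.001], [-0.008, 0.001, -1.0]]
wrist_force: [0.2, 0.9, 1.0]
gripper_width: 0.007
[ 1.590e+01  1.200e+01 -1.510e+01  1.000e-01 -6.240e+01 -1.107e+02]
```

```bash
python3 -m jog '{"delta_pos":[[11,9,0],[11,10,0],[11,10,0],[11,9,0],[11,10,0],[11,10,0],[11,10,0],[11,10,0],[11,10,0],[11,10,0]],"rot":[[0,0,6.5],[0,0,6.5],[0,0,6.5],[0,0,6.5],[0,0,6.5],[0,0,6.5],[0,0,6.5],[0,0,6.5],[0,0,6.5],[0,0,6.5]],"grip":[100,100,100,100,100,100,100,100,100,100]}'
python3 -m jog '{"delta_pos":[[11,9,-10],[11,9,-20],[2,0,-20],[0,0,-20],[0,0,-20],[0,0,0],[0,0,0]],"rot":[[0,0,6.5],[0,0,6.5],[0,0,6.5],[0,0,5.5],[0,0,0],[0,0,0],[0,0,0]],"grip":[100,100,100,100,100,100,100]}'
python3 - <<'E'
from h import *
c=vision.capture("wrist"); cv2.imwrite("pics/w3.png",c["frame"][:,:,::-1]); print(c["xyz"],c["orientation"],r.sense()["tcp_pos"],r.sense()["joints"])
E
```

```text
time_s: 5.87
tcp_pos: [0.6278, 0.0802, 0.2328]
ee_rot: [[-0.492, -0.871, -0.004], [-0.871, 0.492, -0.001], [0.003, 0.003, -1.0]]
wrist_force: [0.1, -0.8, 0.3]
gripper_width: 0.681
time_s: 6.45
tcp_pos: [0.6512, 0.0974, 0.1425]
ee_rot: [[-0.083, -0.997, -0.005], [-0.997, 0.083, -0.002], [0.002, 0.005, -1.0]]
wrist_force: [0.5, 0.1, 0.5]
gripper_width: 0.996
[0.64542503 0.02008311 0.28009371] [[-0.99656018 -0.08052052 -0.01960241]
 [ 0.08278389 -0.9563286  -0.28032559]
 [ 0.00382562 -0.28098409  0.9597048 ]] [0.65238586 0.09765929 0.14436976] [ 2.25419402e+01  3.00471693e+01 -1.99939329e+00  2.40800767e-02
 -5.80412879e+01 -2.73026104e+01]
```

View pics/w3.png

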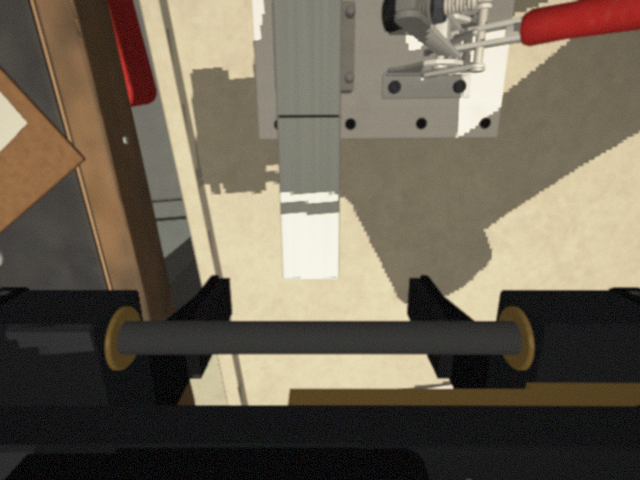

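Here the line is at row 116 (columns 278–339), the tail end at row 278, and the near strip of the rest block ends at row ~93 (columns 341–355). The base's -x edge is at row 138.

```bash
python3 - <<'E'
from h import *
np.set_printoptions(precision=4,suppress=True)
c=vision.capture("wrist")
a=np.radians(4.8);X=np.array([-np.sin(a),-np.cos(a)]);Y=np.array([np.cos(a),-np.sin(a)])
o=np.array([.5965,-.0265])
for n,u,z in (("line1",(278,116.5),.042),("line2",(339.5,116.5),.042),("tail1",(283,278),.042),("tail2",(338,278),.042),("block-x",(348,93),.032),("baseL",(259,138),.012),("baseR",(497,137),.012),("hole1",(350,124),.012),("hole3",(485,124),.012),("pin1",(349,77),.039),("pin2",(349,10),.039)):
    p=onz(c,u,z)[:2]; print(n,p,"fix",X@(p-o)*1000,Y@(p-o)*1000)
im=cv2.cvtColor(c["frame"],cv2.COLOR_RGB2GRAY)
print(im[84:100,348], im[110:123,300],im[134:142,370])
E
```

```text
line1 [0.6712 0.0097] fix -42.28113824464928 71.39758762450752
line2 [0.6326 0.0128] fix -42.226722515067635 32.72564939587035
tail1 [0.6802 0.1188] fix -151.80093357106753 71.22160368643041
tail2 [0.641  0.1221] fix -151.75473347536112 31.90826115436907
block-x [ 0.6257 -0.0013] fix -27.538173603506372 26.971401674943007
baseL [0.6896 0.0218] fix -55.90357424637743 88.74811663416158
baseR [0.5193 0.0353] fix -55.12187122042891 -82.06765557072552
hole1 [0.6238 0.0176] fix -46.21403453514084 23.563139956744312
hole3 [0.5283 0.0256] fix -46.2243578881305 -72.30881218020262
pin1 [ 0.6251 -0.0099] fix -18.982970418735206 27.097949725052374
pin2 [ 0.623  -0.0461] fix 17.27570762162337 28.01652356650382
[113 112 111 109 105  92  81  83  97 123 136 140 143 142 143 137] [126 126 125 110  79  54  72 105 119 128 128 120 128] [140 136 132 120 109 106 107 106]
```

Pins at ±18 mm and the base edge at -55 put the block edge at about +24.3, so the travel is about 66.5 mm. Going down to grasp.

```bash
python3 -m jog '{"delta_pos":[[7,3,-20],[0,0,-20],[0,0,-20],[0,0,-20],[0,0,-12],[0,0,-8],[0,0,0],[0,0,0],[0,0,0]],"rot":[[0,0,0],[0,0,0],[0,0,0],[0,0,0],[0,0,0],[0,0,0],[0,0,0],[0,0,0],[0,0,0]],"grip":[100,100,100,100,100,100,100,100,100]}'
```

```text
time_s: 7.3
tcp_pos: [0.6608, 0.1011, 0.0462]
ee_rot: [[-0.082, -0.997, 0.003], [-0.997, 0.082, 0.001], [-0.001, -0.003, -1.0]]
wrist_force: [0.5, 0.5, 0.7]
gripper_width: 0.999
```

```bash
python3 -m jog '{"delta_pos":[[0,0,0],[0,0,0],[0,0,0],[0,0,0],[0,0,0],[0,0,0],[0,0,0],[0,0,0],[0,0,0],[0,0,0]],"rot":[[0,0,0],[0,0,0],[0,0,0],[0,0,0],[0,0,0],[0,0,0],[0,0,0],[0,0,0],[0,0,0],[0,0,0]],"grip":[0,0,0,0,0,0,0,0,0,0]}'
```

```text
time_s: 8.13
tcp_pos: [0.6595, 0.1008, 0.0445]
ee_rot: [[-0.083, -0.997, -0.0], [-0.997, 0.083, 0.0], [0.0, 0.0, -1.0]]
wrist_force: [-0.8, 0.2, 0.1]
gripper_width: 0.455
```

Gripped at 39.6 mm with small side force. Sliding 60 mm first, then a check.

```bash
python3 -m jog '{"delta_pos":[[-0.4,-5,0],[-0.4,-5,0],[-0.4,-5,0],[-0.5,-5,0],[-0.4,-5,0],[-0.4,-5,0],[-0.4,-5,0],[0,0,0],[0,0,0]],"rot":[[0,0,0],[0,0,0],[0,0,0],[0,0,0],[0,0,0],[0,0,0],[0,0,0],[0,0,0],[0,0,0]],"grip":[0,0,0,0,0,0,0,0,0]}'
python3 -m jog '{"delta_pos":[[-0.4,-5,0],[-0.4,-5,0],[-0.5,-5,0],[-0.4,-5,0],[-0.4,-5,0],[0,0,0],[0,0,0],[0,0,0]],"rot":[[0,0,0],[0,0,0],[0,0,0],[0,0,0],[0,0,0],[0,0,0],[0,0,0],[0,0,0]],"grip":[0,0,0,0,0,0,0,0]}'
python3 - <<'E'
from h import *
c=vision.capture("wrist"); f=c["frame"][:,:,::-1]
cv2.imwrite("pics/w4.png",cv2.resize(f[0:300,200:600],(800,600),interpolation=cv2.INTER_CUBIC)); print(r.sense()["wrist_force"],r.sense()["moment"])
E
```

```text
time_s: 8.88
tcp_pos: [0.6567, 0.0645, 0.0446]
ee_rot: [[-0.083, -0.997, -0.001], [-0.997, 0.083, -0.001], [0.001, 0.001, -1.0]]
wrist_force: [0.6, -2.6, 0.4]
gripper_width: 0.457
time_s: 9.55
tcp_pos: [0.6546, 0.0398, 0.0446]
ee_rot: [[-0.083, -0.997, -0.001], [-0.997, 0.083, -0.001], [0.001, 0.001, -1.0]]
wrist_force: [0.8, -3.2, 1.1]
gripper_width: 0.456
[ 1.04147674 -2.00526164  1.153537  ] [-0.74439582 -0.07384306  0.05611588]
```

View pics/w4.png

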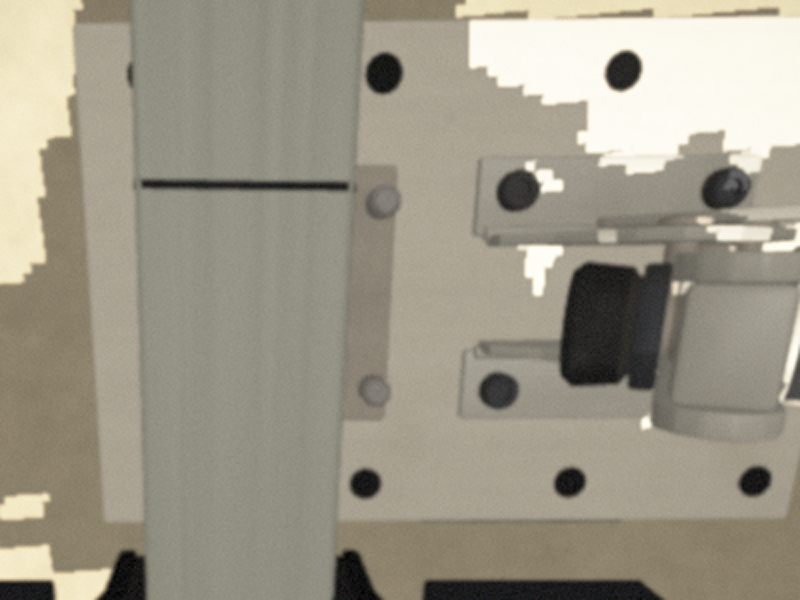

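Line: crop row 185. The block's boss-side top edge is at row ~166 and its other edge at ~419. Pin tops are at (383,201) and (374,388). The gripper is clear of the lever.

```bash
python3 - <<'E'
from h import *
np.set_printoptions(precision=4,suppress=True)
c=vision.capture("wrist")
a=np.radians(4.8);X=np.array([-np.sin(a),-np.cos(a)]);Y=np.array([np.cos(a),-np.sin(a)]);o=np.array([.5965,-.0265])
for n,u,z in (("line1",(145,184),.042),("line2",(347,186),.042),("edge+",(377,166),.032),("edge-",(366,419),.032),("pin+",(383,201),.039),("pin-",(374,388),.039)):
    p=onz(c,(200+u[0]/2-.25,u[1]/2-.25),z)[:2]; print(n,X@(p-o)*1000,Y@(p-o)*1000)
g=cv2.cvtColor(c["frame"],cv2.COLOR_RGB2GRAY)
print(g[76:92,386:392].mean(1).round(),g[203:216,381:387].mean(1).round(),g[86:99,310:340].mean(1).round())
E
```

```text
line1 20.027225553578855 69.48302386513507
line2 19.73368264492065 33.07106453732012
edge+ 24.23775058690648 26.093569380762432
edge- -25.186765143342985 25.650753771769338
pin+ 17.43057203147858 25.877098918554836
pin- -17.4151977351324 25.634164202125994
[166. 166. 165. 165. 165. 157. 141. 130. 129. 131. 132. 131. 133. 134.
 134. 132.] [128. 132. 134. 131. 131. 129. 138. 151. 163. 164. 165. 164. 164.] [145. 146. 143. 129.  97.  56.  33.  42.  79. 118. 140. 146. 145.]
```

About 4.6 mm remain along x, and the plate sits about 1–3 mm off the pins. Final step, with 1 mm towards the pins.

```bash
python3 -m jog '{"delta_pos":[[-0.5,-1.6,0],[-0.5,-1.5,0],[-0.4,-1.5,0],[0,0,0],[0,0,0],[0,0,0],[0,0,0],[0,0,0],[0,0,0]],"rot":[[0,0,0],[0,0,0],[0,0,0],[0,0,0],[0,0,0],[0,0,0],[0,0,0],[0,0,0],[0,0,0]],"grip":[0,0,0,0,0,0,0,0,0]}'
python3 - <<'E'
from h import *
c=vision.capture("wrist"); f=c["frame"][:,:,::-1]; d=vision.capture("side")["frame"][:,:,::-1]
a=cv2.resize(f[0:240,240:440],(500,600),interpolation=cv2.INTER_CUBIC); b=cv2.resize(d[170:290,230:290],(300,600),interpolation=cv2.INTER_CUBIC)
cv2.imwrite("pics/w5.png",np.hstack([a,b])); s=r.sense();print(s["wrist_force"],s["moment"],s["tcp_pos"])
g=cv2.cvtColor(c["frame"],cv2.COLOR_RGB2GRAY)
print(g[68:100,388:394].mean(1).round(),g[68:100,310:340].mean(1).round())
E
```

```text
time_s: 10.4
tcp_pos: [0.6535, 0.0363, 0.0446]
ee_rot: [[-0.083, -0.997, 0.0], [-0.997, 0.083, 0.0], [-0.0, -0.0, -1.0]]
wrist_force: [0.4, 2.9, 1.4]
gripper_width: 0.455
[0.712375   2.24974339 1.67876512] [ 0.85187238 -0.14571189  0.07295474] [0.6534669  0.03626796 0.0446072 ]
[165. 165. 164. 165. 164. 164. 164. 165. 166. 166. 166. 165. 165. 165.
 167. 165. 166. 166. 166. 166. 167. 166. 167. 161. 144. 132. 130. 133.
 133. 133. 134. 133.] [146. 145. 145. 145. 146. 146. 146. 145. 145. 146. 146. 146. 146. 146.
 146. 145. 146. 146. 146. 146. 146. 136. 107.  64.  34.  37.  72. 114.
 139. 146. 146. 146.]
```

View pics/w5.png

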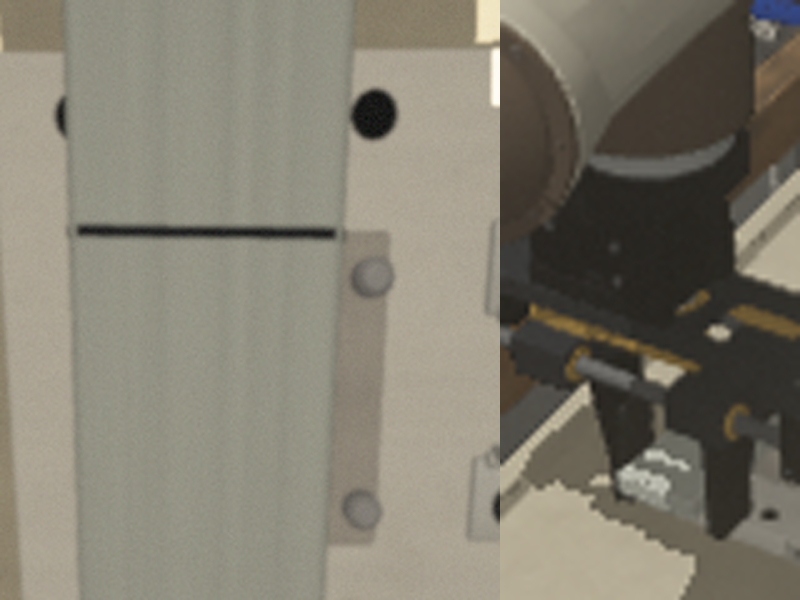

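Line is at row 92.5 and the block edge at 92, but the heights differ, so I compute the remainder.

```bash
python3 - <<'E'
from h import *
c=vision.capture("wrist")
a=np.radians(4.8);X=np.array([-np.sin(a),-np.cos(a)]);Y=np.array([np.cos(a),-np.sin(a)]);o=np.array([.5965,-.0265])
for n,u,z in (("line",(325,92.4),.042),("plateL",(267.5,92),.042),("plateR",(376.5,92.5),.042),("edge+",(391,92),.032),("edge-",(381,217),.032),("pin+",(388.8,110),.039),("pin-",(384.5,203.5),.039)):
    p=onz(c,u,z)[:2]; print(n,X@(p-o)*1000,Y@(p-o)*1000)
print(r.sense()["tcp_pos"])
E
```

```text
line 23.539586932902484 49.64557939365527
plateL 23.64006753514189 70.36825516541784
plateR 23.518665902701642 31.08753741747301
edge+ 24.627960705545334 24.04252124079014
edge- -24.84856046298358 25.403066440025714
pin+ 17.72691508333992 25.778204158982142
pin- -17.64432541458654 25.49859215909841
[0.65347643 0.03622502 0.04463493]
```

1.2 mm is left, with the sideways offset about +3 mm, inside its band. One last nudge, then hold.

```bash
python3 -m jog '{"delta_pos":[[-0.5,-0.7,0],[-0.5,-0.7,0],[0,0,0],[0,0,0],[0,0,0],[0,0,0],[0,0,0],[0,0,0],[0,0,0],[0,0,0]],"rot":[[0,0,0],[0,0,0],[0,0,0],[0,0,0],[0,0,0],[0,0,0],[0,0,0],[0,0,0],[0,0,0],[0,0,0]],"grip":[0,0,0,0,0,0,0,0,0,0]}'
python3 - <<'E'
from h import *
c=vision.capture("wrist")
a=np.radians(4.8);X=np.array([-np.sin(a),-np.cos(a)]);o=np.array([.5965,-.0265])
g=cv2.cvtColor(c["frame"],cv2.COLOR_RGB2GRAY).astype(float)
l=150-g[85:110,310:340].mean(1); l[l<15]=0; row=85+(l@np.arange(25))/l.sum()
e=g[85:104,388:394].mean(1); er=85+np.argmin(np.diff(e))+.5
print(row,er,X@(onz(c,(325,row),.042)[:2]-o)*1000,X@(onz(c,(391,er),.032)[:2]-o)*1000)
s=r.sense();print(s["tcp_pos"],s["wrist_force"],s["joint_velocities"].round(2))
f=vision.capture("scene")["frame"][:,:,::-1]; cv2.imwrite("pics/s6.png",cv2.resize(f[130:420,130:500],(740,580)))
E
```

```text
time_s: 11.38
tcp_pos: [0.6524, 0.0346, 0.0446]
ee_rot: [[-0.083, -0.997, 0.0], [-0.997, 0.083, -0.0], [0.0, -0.0, -1.0]]
wrist_force: [2.2, -0.0, 2.4]
gripper_width: 0.455
92.39974893646698 96.5 25.276732930976845 24.74664201277339
[0.65241351 0.034619   0.04457748] [2.50346286 0.62869433 2.66442951] [-0.    0.06 -0.09  0.03 -0.01 -0.  ]
```

View pics/s6.png

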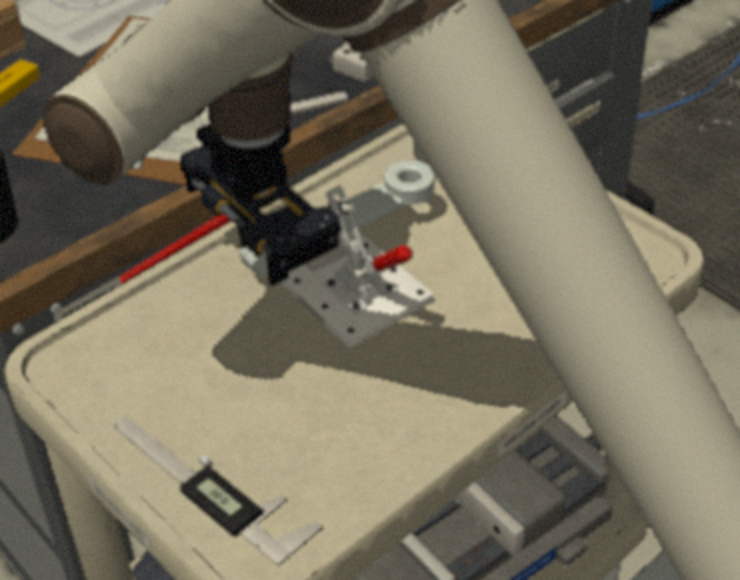

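The lever is still open with the handle at (395,258), the boss overhangs level at (410,178), and the line is within about 0.5 mm of the edge. Handing in.

```bash
python3 -c "
from station import finish_job
print(finish_job())"
```

```text
the job is handed in; nothing more can be done
None
```

I swung the clamp fully open and slid the plate out about 66 mm along the pins, then handed the job in at about 11.5 s of the 45 s. The gripper is still holding the tail. No verdict was reported.

My last checks before handing in:
- **Scribed line:** it measured about 0.5 mm past the block's boss-side edge, against the 4 mm allowed.
- **Grip and stillness:** the jaws stood at 39.6 mm on the 40 mm plate, the arm was still, and the wrist force was under 4 N.
- **Level:** the tool was vertical to three decimals and its height did not change during the slide. I did not measure the plate's tilt directly.
- **Clamp:** the last picture shows it still open.
- **Bystanders:** the calipers look untouched in the last picture. The arm hid the oiler, brush and T-bolt there, but the gripper never went near them.

Two things disagreed or went off plan:
- **Sideways position:** different views put the plate 2.5 to 3.6 mm off the track centre, inside the -6 to +7 mm allowed. I moved it about 2 mm towards the pins over the last two steps. I did not measure it again after the last 1 mm, where the sideways force rose to about 2.5 N, so the plate may be touching a pin.
- **Slide distance:** the first fix gave 62 mm and the closer look 66.5 mm. The last two moves were set by direct views of the line and the block edge.

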